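# Set the mixer to touch mode and press the round flask into its sprung ring

### The arm

A 7-joint arm with a two-finger parallel gripper is mounted at the origin on the work surface; the furniture and walls round the work are solid. World frame = base frame: x ahead of the robot, y to its left, z up, the work surface at z = 0. Lengths are in m, angles in rad, forces in N, time in s.
With the tool pointing down it reaches from about 0.4 to 0.85 m from the base axis. Payload 6.9 kg.
Tool frame: the origin (TCP) lies between the finger pads; the fingertips stand r.tip_extent ahead of it and the grasp point (between the pads) is the TCP (r.tip_extent is the distance from the TCP to the fingertips, in m); z points along the fingers, y is the line along which they close (so a half turn about z gives the same grasp; the last joint's range is limited). The gripper opens to 85 mm and grips with 20 to 120 N. Pads are 22 mm wide; open, the fingers measure 114 mm over their backs; the gripper's body (76 mm by 85 mm) begins 54 mm behind the grasp point. The pads swing forward as they close: fully open they stand 13 mm farther back than shut.
Start: joints at [0.105, 0.507, -0.238, 1.5, 0.126, 1.149, -0.155], TCP at [0.625, -0, 0.25] pointing down, gripper open.
Joint ranges: [-3.08, 3.08], [-0.24, 2.05], [-1.43, 1.35], [0, 2.5], [-1.52, 4.66], [0.17, 1.96], [-2.89, 2.89]. Speed limits (rad/s): [2.39, 2.39, 3.14, 3.14, 3.14, 3.14, 3.14].

### API

Orientations are given as a rotation vector (axis times angle).
In Python, from workcell import r, camera, calibration, order gives the robot as it stands.
- The arm moves only by the tool apply_moves, never from a script. Its argument "increments" is a list that holds one entry, the list of rows, each a list of 7 numbers: the turn, a rotation vector about the tool's x, y, z in degrees, then the shift along the tool's x, y, z in m, then the opening, from -1 (shut) to 1 (fully open). A call has exactly 10 rows; each row is the pose to reach, as a shift and turn from the pose commanded when the call began, along the tool's axes at that moment; what a row does not reach only later rows make up. A row lasts 1/10 s, in which the tool goes at most 50 mm and 8.59 degrees, less where a joint would pass 70% of its speed; a pose out of reach is approached as far as the arm can. A call with a gripper value outside its range is refused whole. The fingers move at their own pace and stop on an object; "squeeze" is the grip in N (left out, the last holds). Time passes only in rows, so rows that repeat a pose let the fingers close, or fill a call up. It gives the time, the measured TCP pose, the force, the opening and the grip force at its end, in the units of the state.
- r.get_obs(): the state, without advancing time (a new reading comes with each control period).
- camera(name): name is "scene" or "side" or "wrist"; returns the picture (400x640x3 uint8, red, green, blue); there is no depth.
- calibration(name): a dict with "intrinsics" (3x3 intrinsics, pixels), "k1" (the pictures are not rectified: a ray, as slopes to the right and down, at radius r is drawn at 1 + k1 r^2 times it, then the intrinsics apply), "cam_to_world" (4x4, takes a point from camera to world coordinates). Camera axes: x right, y down, z forward; pixel columns grow to the right and rows downward; lengths in m; the calibration is good to about 2 mm. A picture is of the moment at which its call begins: read the wrist's pose just before it. calibration takes no time and is no camera call; for the wrist camera it gives the pose at the moment of the call.
- order.sign_off(): hands the job in; it is judged then, once.
The state is a dict: "time_s": time; "joints": joint angles; "dq": joint speeds; "joint_torque": joint torques, N m; "ee_pos": TCP position; "eef_rot": TCP orientation; "contact_force": force on the tool from outside, world axes, zero at the start; "ft_torque": the same for the moment, N m; "gripper_width": finger opening in m; "finger_force": force on a finger pad.
Only numpy, scipy, OpenCV 4.12 (cv2) and the standard library are available. Lean on these libraries where they do the work, as an engineer would, in place of code of your own. Each camera call takes 0.05 s, during which the arm holds its last target. There are 200 camera calls.

### The job

First turn the mixer's selector knob so that its nose clicks in at the open-ring mark (touch mode). Then take the round flask by its neck, seat it upright in the mixer's sprung ring and press it down until the springs are nearly fully squeezed. Finish still holding it pressed down there, with everything else on the bench left standing where it is.

Things in the scene. Friction and masses are not known exactly. Their poses are not given: they have to be found in the camera images.
- mixer: Bench mixer, fixed, at the right: low white housing 140 x 260 mm (its x by y), flat grey deck 48 mm above the bench. Origin: centre of the underside; z up; its -x side faces the robot, turned up to 0.25 rad either way. On the deck: the selector knob (axis at x 0, y -68 mm) and the sprung ring (axis at x 0, y +60 mm).
- selector (a joint): Knob angle, rad, counter-clockwise from above; at 0 the nose points along the mixer's -x. Four sprung detents: -1.05 (dot mark, off), -0.35 (two bars), +0.35 (open ring, touch mode: the goal), +1.05 (triangle); stops at +-1.16. It starts in one of the first two, resists with up to 0.07 N m and, let go within 0.25 rad of a detent, clicks home.
- selector_grip (a point): On the knob's axis, 75.5 mm above the bench, at the height to grip. The knob is a black bar 46 mm long, 12 mm thick, from 58.5 to 85.5 mm above the bench, on a round skirt 46 mm across. The bar lies along this point's x axis (mixer yaw + selector angle); grip it across, from above. Turns with the knob.
- selector_nose (a point): Tip of the knob's pointing nose (with a white line), 30 mm from the axis, at the skirt's top (-x of the knob).
- touch_mark (a point): Open-ring mark on the dial, 14 mm across, 40 mm from the knob's axis at selector angle +0.35. One of four dark marks on the robot's side of the dial; seen from the robot, from left to right: dot, two bars, open ring, triangle.
- cradle (a joint): How far the sprung ring is pressed down, m: 0 up (sprung against its upper stop), 0.020 fully down on its lower stop. It first moves at about 4 N and takes about 13 N at the bottom (450 N/m), so the flask's own weight does not sink it.
- ring_center (a point): Centre of the ring's top face, 82 mm above the bench while up; sinks with it. Steel ring, hole 50 mm, outside 70 mm, 8 mm thick, with three spring barrels (16 mm across, 46 mm from the axis, tops 12 mm above the ring). The flask's ball rests on the hole's upper edge, its origin then 11 to 12 mm below this point; it clears the deck at full travel.
- flask: The round flask: amber glass ball 66 mm across, flat foot 28 mm, straight neck, black stopper; 0.1 to 0.2 kg. Origin: centre of the foot's underside; z up the neck. Neck 25 mm across from 68 to 108 mm up, rim 29 mm to 113, stopper 20 mm to 123. Stands on the bench left of the binders; its yaw means nothing.
- flask_neck (a point): On the flask's axis at mid-neck, 92 mm above its foot: where to grip, from above.
- conical: The other flask, conical: amber glass, 70 mm across at the foot tapering to a 25 mm neck, 111 mm high with its black stopper. Leave it where it is. Origin: centre of the underside.
- specimen_pot: Specimen pot with white screw cap, 50 mm across, 64 mm high, loose; stands by the flasks. Leave it where it is. Origin: centre of the underside.
- label_roll: Roll of white label tape lying flat, 71 mm across, 26 mm high, loose; leave it where it is. Origin: centre of the underside.
- binder_a: Left one of two ring binders standing on the bench between the flasks and the mixer, fixed: 285 mm deep (x), 50 mm wide (y), 318 mm high, 75 mm apart centre to centre. Origin: centre of the underside.
- binder_b: Right one of the two ring binders, the same size, fixed.
Not all that is in view belongs to the job. Leave any green or red look-alike of the flask alone.

How it is judged:
By the outcome, as a careful person would: the job done as asked, in the order asked, and still so for the second after the job is handed in, while the arm keeps its last pose, push and grip.
It also fails if it takes over 61 s, if anything falls off the work surface, if the arm or the gripper's body presses on something with over 40 N, if the wrist force passes 120 N, or if a joint passes its speed limit or range.

## Working session

There is one attempt and no reset: what is moved stays moved. The work goes in short steps, Python scripts to look and compute and a tool call to move; the robot and the scene stay as the last step left them, time stands still between calls to the robot, and variables do not carry over. Pictures are saved under pics/ and viewed, at most 12 in all, crops included, and the job is handed in when it is done.

Besides the shell and the picture viewer there is one more tool, called after "Call:" as name(argument=value, ...) on one line, values as JSON. apply_moves: Moves the arm, as the interface text tells. Its arguments: {"type":"object","properties":{"increments":{"type":"array","items":{"type":"array","items":{"type":"array","items":{"type":"number"}}}},"squeeze":{"type":"number"}},"required":["increments"]}

```bash
ls; mkdir -p pics; cat > h.py <<'E'
import numpy as np, cv2
from scipy.spatial.transform import Rotation as R
from workcell import r, camera, calibration, order
def snap(n,f):
    c=calibration(n); im=camera(n); cv2.imwrite(f'pics/{f}.png',cv2.cvtColor(im,cv2.COLOR_RGB2BGR)); np.save(f'pics/{f}.npy',c,allow_pickle=True); return im,c
def ray(c,u,v):
    K=np.array(c['intrinsics']); d=np.array([(u-K[0,2])/K[0,0],(v-K[1,2])/K[1,1]]); s=d.copy()
    for _ in range(30): s=d/(1+c['k1']*(s@s))
    T=np.array(c['cam_to_world']); return T[:3,3],T[:3,:3]@np.array([s[0],s[1],1])
def onz(c,u,v,z):
    o,d=ray(c,u,v); return o+d*(z-o[2])/d[2]
def cross(c1,p1,c2,p2):
    o1,d1=ray(c1,*p1);o2,d2=ray(c2,*p2)
    t=np.linalg.lstsq(np.c_[d1,-d2],o2-o1,rcond=None)[0]
    a=o1+d1*t[0];b=o2+d2*t[1]; return (a+b)/2,np.linalg.norm(a-b)
def proj(c,P):
    T=np.linalg.inv(c['cam_to_world']);p=T[:3,:3]@P+T[:3,3];s=p[:2]/p[2];s=s*(1+c['k1']*(s@s));K=np.array(c['intrinsics']);return K[0,0]*s[0]+K[0,2],K[1,1]*s[1]+K[1,2]
E
python3 - <<'E'
from h import *
ims=[]
for n in ['scene','side','wrist']:
    im,c=snap(n,n+'0'); print(n,np.round(c['cam_to_world'],3).tolist(),np.round(c['intrinsics'],0).tolist(),c['k1'])
o=r.get_obs();print(o['ee_pos'],o['eef_rot'],r.tip_extent,o['time_s'])
E
```

```text
pics
scene [[0.978, -0.179, 0.108, 0.358], [-0.208, -0.801, 0.561, -0.667], [-0.014, -0.571, -0.821, 1.139], [0.0, 0.0, 0.0, 1.0]] [[418.0, 0.0, 319.0], [0.0, 418.0, 192.0], [0.0, 0.0, 1.0]] 0.014149131702267538
side [[0.253, -0.444, 0.86, -0.625], [-0.968, -0.117, 0.224, -0.218], [0.001, -0.889, -0.459, 0.67], [0.0, 0.0, 0.0, 1.0]] [[407.0, 0.0, 320.0], [0.0, 407.0, 208.0], [0.0, 0.0, 1.0]] -0.0356705892522498
wrist [[1.0, 0.001, -0.002, 0.624], [0.001, -0.95, -0.311, 0.08], [-0.002, 0.311, -0.95, 0.373], [0.0, 0.0, 0.0, 1.0]] [[288.0, 0.0, 318.0], [0.0, 288.0, 195.0], [0.0, 0.0, 1.0]] 0.012925186741908542
[ 6.24627120e-01 -5.80996832e-05  2.49620895e-01] [-2.22070541e+00 -2.22075293e+00  1.59814411e-03] 0.019 0.15
```

View pics/scene0.png

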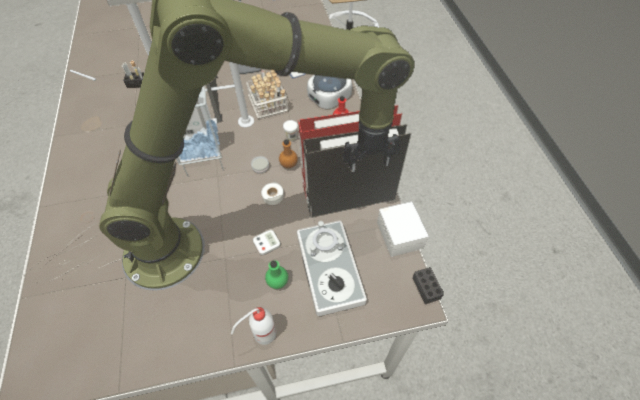

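View pics/side0.png

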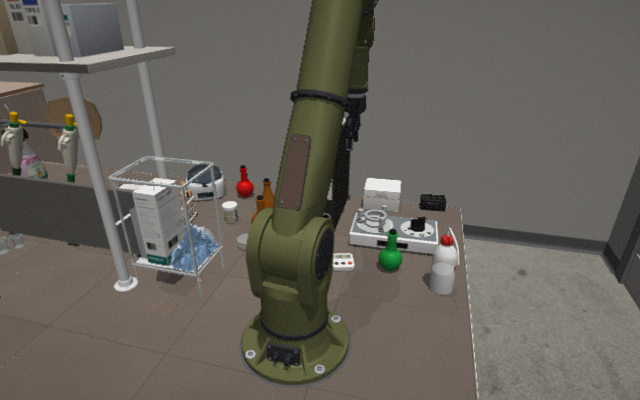

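Scene view: mixer at (331,267), with its knob at (337,285) and ring at (325,240). An amber flask stands at (288,155), with green (276,276) and red (341,105) look-alikes. The side view shows two amber things, at (266,190) and (259,205). I'll enlarge these.

```bash
python3 - <<'E'
from h import *
a=cv2.imread('pics/scene0.png');b=cv2.imread('pics/side0.png')
f=lambda im,x,y,w,h,W,H:cv2.resize(im[y:y+h,x:x+w],(W,H),interpolation=cv2.INTER_CUBIC)
top=np.hstack([f(a,250,115,60,50,360,300),f(b,215,160,73,50,440,300)])
bot=np.hstack([f(a,290,215,90,100,270,300),f(b,340,195,106,60,530,300)])
cv2.imwrite('pics/crop0.png',np.vstack([top,bot]))
E
```

```text
(no output)
```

View pics/crop0.png

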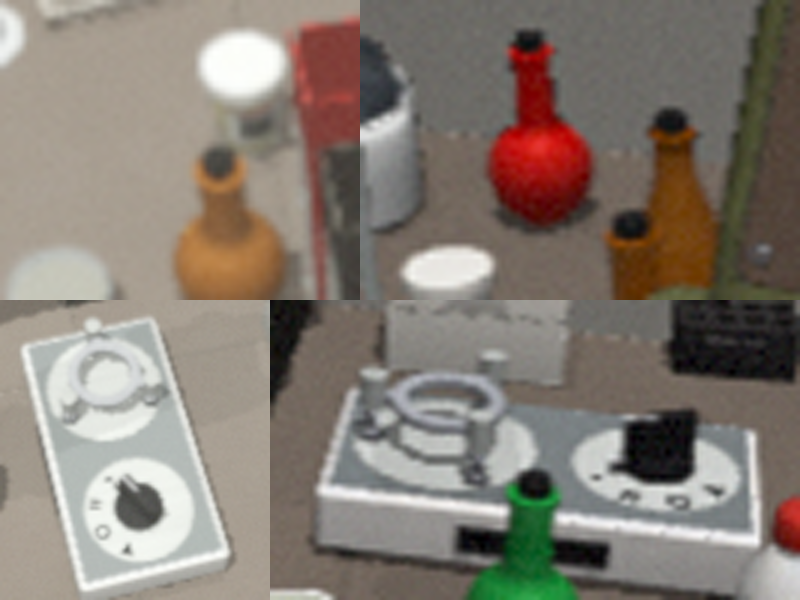

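View pics/wrist0.png

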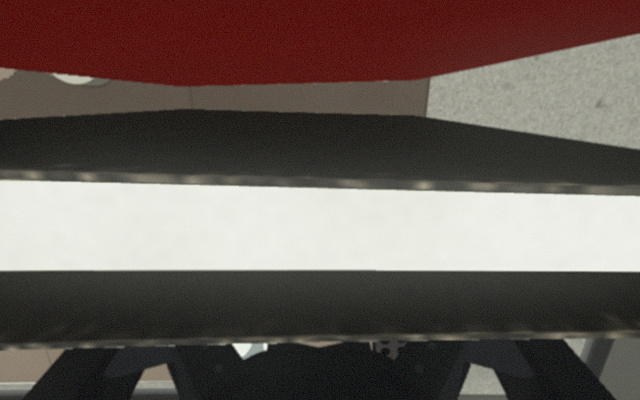

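Enlarged: the knob's nose points at the dot (off), toward the ring. Amber flask at scene (288,155) / side (260,205) has a straight neck and ball, so it is the round one; side (266,190) tapers, so it is the conical one. Specimen pot cap is at scene (290,126). The wrist camera sits above the binders. Locating everything now.

```bash
python3 - <<'E'
from h import *
S=np.load('pics/scene0.npy',allow_pickle=True).item();D=np.load('pics/side0.npy',allow_pickle=True).item()
np.set_printoptions(precision=4,suppress=True)
print('flask stopper z.123',cross(S,(286.2,141.7),D,(259.8,197.5)),onz(S,286.2,141.7,.121),onz(D,259.8,197.5,.121))
print('pot',cross(S,(290.5,125.8),D,(229.6,204.7)),onz(S,290.5,125.8,.064))
print('conical side, top .111',onz(D,215+(670-360)/6.027,160+120/6,.109))
print('red side', onz(D,215+(530-360)/6.027,160+40/6,.12))
for p in [(297.3,230.7),(341,221.7),(366,300),(318.3,311)]: print('deck',onz(S,*p,.048))
print('dial',onz(S,335.7,285.3,.05),'ring',onz(S,290+107/3,215+72/3,.082))
for p in [(308,213),(400,193)]: print('binder base',onz(S,*p,0))
for p in [(303,137),(303,120),(408,125)]: print('binder top',onz(S,*p,.318))
W=np.load('pics/wrist0.npy',allow_pickle=True).item()
for v in [85,108,118,180,188,270,340]: print('wrist',v,onz(W,300,v,.318)[:2])
im=cv2.imread('pics/scene0.png');
cv2.imwrite('pics/crop1.png',np.hstack([cv2.resize(im[95:220,285:415],(520,500),interpolation=cv2.INTER_CUBIC)]))
E
```

```text
flask stopper z.123 (array([0.4291, 0.2498, 0.1179]), np.float64(0.0005057577114827252)) [0.4289 0.2473 0.121 ] [0.4228 0.2468 0.121 ]
pot (array([0.4604, 0.3729, 0.0608]), np.float64(0.0013566588057955156)) [0.46   0.3689 0.064 ]
conical side, top .111 [0.5809 0.2874 0.109 ]
red side [0.6506 0.4046 0.12  ]
deck [ 0.4082 -0.0445  0.048 ]
deck [ 0.5433 -0.0424  0.048 ]
deck [ 0.5507 -0.2946  0.048 ]
deck [ 0.4191 -0.2968  0.048 ]
dial [ 0.4805 -0.2375  0.05  ] ring [ 0.4811 -0.1082  0.082 ]
binder base [0.4557 0.0395 0.    ]
binder base [0.7679 0.05   0.    ]
binder top [0.4611 0.0768 0.318 ]
binder top [0.4727 0.1378 0.318 ]
binder top [0.7443 0.0569 0.318 ]
wrist 85 [0.6207 0.0823]
wrist 108 [0.6206 0.0783]
wrist 118 [0.6205 0.0766]
wrist 180 [0.6203 0.0646]
wrist 188 [0.6203 0.063 ]
wrist 270 [0.6199 0.0441]
wrist 340 [0.6196 0.0247]
```

View pics/crop1.png

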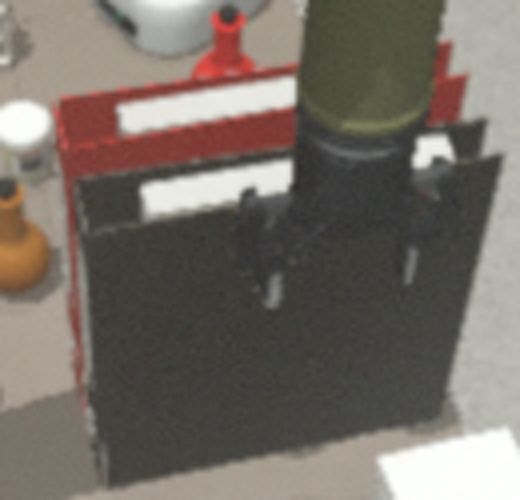

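Flask ≈ (0.429, 0.249). Mixer ≈ (0.480, -0.170) with yaw ≈ 0.03, so the knob is near (0.482, -0.238). The binders' right face is at y ≈ 0.045. I'll move above the knob, shifting to -y first and then rotating.

Call:
apply_moves(increments=[[[0,0,0,-0.03,0,0,0],[0,0,0,-0.07,-0.01,0,0],[0,0,8,-0.11,-0.03,0,0],[0,0,16,-0.15,-0.06,0.01,0],[0,0,24,-0.19,-0.09,0.02,0],[0,0,32,-0.22,-0.12,0.03,0],[0,0,40,-0.238,-0.143,0.04,0],[0,0,48,-0.238,-0.143,0.05,0],[0,0,56,-0.238,-0.143,0.05,0],[0,0,64,-0.238,-0.143,0.05,0]]])

```text
time_s: 1.15
ee_pos: [0.4814, -0.2382, 0.1998]
eef_rot: [-3.063, -0.697, 0.001]
contact_force: [-0.6, 0.4, 0.3]
gripper_width: 0.0429
finger_force: 0.0
```

Call:
apply_moves(increments=[[[0,0,8,0,0,0,0],[0,0,16,0,0,0,0],[0,0,24,0,0,0,0],[0,0,32,0,0,0,0],[0,0,40,0,0,0,0],[0,0,48,0,0,0,0],[0,0,56,0,0,0,0],[0,0,64,0,0,0,0],[0,0,72,0,0,0,0],[0,0,80,0,0,0,0]]])

```text
time_s: 2.15
ee_pos: [0.4819, -0.2378, 0.2001]
eef_rot: [-2.795, 1.434, 0.001]
contact_force: [-0.3, -0.0, 0.1]
gripper_width: 0.0427
finger_force: 0.0
```

```bash
python3 - <<'E'
from h import *
im,c=snap('wrist','wrist1'); o=r.get_obs()
print(o['time_s'],o['ee_pos'],R.from_rotvec(o['eef_rot']).as_matrix().round(3),o['joints'],o['contact_force'],o['gripper_width'])
E
```

```text
2.2 [ 0.48195933 -0.23770003  0.19998231] [[ 0.577 -0.817 -0.001]
 [-0.817 -0.577  0.   ]
 [-0.001  0.    -1.   ]] [ 0.10348348  0.45188003  0.45877812  1.81184653 -0.24301085  0.93428871
 -1.85855514] [-0.7727636   0.94944968 -1.14665973] 0.043119539553592726
```

View pics/wrist1.png

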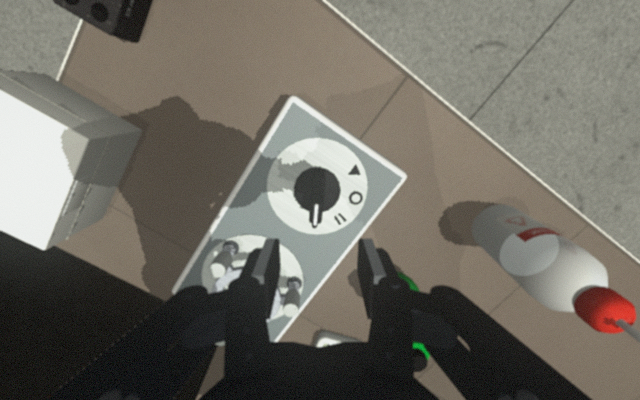

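The wrist view shows the dial at (318,186) with the nose line from about (317,205) to (315,225), pointing near the dot. The mixer edges run (293,97)→(175,290) and (406,178)→(272,340). Next I'll measure the dial circle and yaw.

```bash
python3 - <<'E'
from h import *
np.set_printoptions(precision=4,suppress=True)
c=np.load('pics/wrist1.npy',allow_pickle=True).item(); im=cv2.imread('pics/wrist1.png')
for p,q in [((290,98),(178,290)),((405,180),(272,340)),((293,97),(405,178))]:
    a=onz(c,*p,.048);b=onz(c,*q,.048);d=a-b;print(a,b,'ang',np.arctan2(d[1],d[0]))
m=((im.min(2)>195)).astype(np.uint8);m[:,:255]=0;m[:125]=0;m[245:]=0;m[:,375:]=0
n,l,s,ce=cv2.connectedComponentsWithStats(m); k=1+s[1:,4].argmax(); 
cs=max(cv2.findContours((l==k).astype(np.uint8),0,1)[0],key=cv2.contourArea)[:,0]
h=cv2.convexHull(cs)[:,0]; P=np.array([onz(c,*p,.0495)[:2] for p in h.astype(float)])
x,res,_,_=np.linalg.lstsq(np.c_[2*P,np.ones(len(P))],(P**2).sum(1),rcond=None); print('dial',x[:2],np.sqrt(x[2]+x[:2]@x[:2]),s[k])
# dark knob blob
kb=(im.max(2)<70).astype(np.uint8);kb[:150]=0;kb[232:]=0;kb[:,:285]=0;kb[:,345:]=0
n,l,s,ce=cv2.connectedComponentsWithStats(kb);k=1+s[1:,4].argmax();print('knob',ce[k],s[k],onz(c,*ce[k],.075))
for p in [(317,205),(315,226)]: print('line',onz(c,*p,.06))
w=(im.min(2)>150)[195:235,308:325]; ys,xs=np.nonzero(w); print(np.c_[xs+308,ys+195][::4].T)
print('ring mark',onz(c,356,198,.0495)[:2],'tri',onz(c,355,170,.0495)[:2],'bars',onz(c,340,219,.0495)[:2])
E
```

```text
[ 0.5495 -0.289   0.048 ] [ 0.5371 -0.0452  0.048 ] ang -1.5200619002488245
[ 0.414  -0.2916  0.048 ] [ 0.4125 -0.047   0.048 ] ang -1.5645923069818615
[ 0.5477 -0.2913  0.048 ] [ 0.4154 -0.2932  0.048 ] ang 0.013886940226895862
dial [ 0.4802 -0.2341] 0.049703664284561924 [ 268  138   99   96 4323]
knob [311.8782 189.5533] [ 295  168   37   54 1117] [ 0.4876 -0.2369  0.075 ]
line [ 0.4719 -0.223   0.06  ]
line [ 0.4605 -0.2036  0.06  ]
[[316 317 315 315 315 315 314 324 316 308 317 308 317 308 317 308 317 308
  322 314 323 315 324 315 324 315 323 313 321 308 314 320 324 311 317 321
  308 314 319 323 310 319 323 310 317 321 308 312 316 320 324 311 315 319
  323 310 314 318 322 309 313 317 321 308 312 316 320 324 311 315 319 323
  310 314 318 322]
 [204 205 207 208 209 210 211 211 212 213 213 214 214 215 215 216 216 217
  217 218 218 219 219 220 220 221 221 222 222 223 223 223 223 224 224 224
  225 225 225 225 226 226 226 227 227 227 228 228 228 228 228 229 229 229
  229 230 230 230 230 231 231 231 231 232 232 232 232 232 233 233 233 233
  234 234 234 234]]
ring mark [ 0.4422 -0.2488] tri [ 0.4608 -0.271 ] bars [ 0.4415 -0.2211]
```

Dial centre ≈ (0.480, -0.235), and the marks give yaw ≈ 0.03. I need +3.7° about the tool and a small shift, then go down and grip.

Call:
apply_moves(increments=[[[0,0,3.7,-0.003,0,0.02,0],[0,0,3.7,-0.003,0,0.045,0],[0,0,3.7,-0.003,0,0.07,0],[0,0,3.7,-0.003,0,0.09,0],[0,0,3.7,-0.003,0,0.105,0],[0,0,3.7,-0.003,0,0.115,0],[0,0,3.7,-0.003,0,0.121,0],[0,0,3.7,-0.003,0,0.121,0],[0,0,3.7,-0.003,0,0.121,-0.4],[0,0,3.7,-0.003,0,0.121,-0.55]]], squeeze=30)

```text
time_s: 3.2
ee_pos: [0.4806, -0.2358, 0.08]
eef_rot: [-2.752, 1.515, -0.002]
contact_force: [0.2, 0.4, 0.1]
gripper_width: 0.0194
finger_force: 0.0
```

Call:
apply_moves(increments=[[[0,0,0,0,0,0,-0.7],[0,0,0,0,0,0,-0.8],[0,0,0,0,0,0,-1],[0,0,0,0,0,0,-1],[0,0,0,0,0,0,-1],[0,0,0,0,0,0,-1],[0,0,0,0,0,0,-1],[0,0,0,0,0,0,-1],[0,0,0,0,0,0,-1],[0,0,0,0,0,0,-1]]])

```text
time_s: 4.2
ee_pos: [0.4816, -0.235, 0.0801]
eef_rot: [-2.751, 1.513, -0.003]
contact_force: [4.1, 3.5, 6.4]
gripper_width: 0.0117
finger_force: 32.0
```

```bash
python3 - <<'E'
from h import *
o=r.get_obs()
print(o['time_s'],o['ee_pos'],o['joints'],o['contact_force'],o['ft_torque'],o['gripper_width'],o['finger_force'])
E
```

```text
4.2 [ 0.48164891 -0.23497621  0.08008793] [ 0.16001868  0.60297374  0.38266114  1.95202052 -0.3596357   0.65053393
 -1.8062305 ] [4.08941641 3.51361922 6.4180293 ] [ 0.90848679 -0.73926548 -0.02836207] 0.011673840437869808 32.01566845178604
```

Gripped at 11.7 mm. Turning counter-clockwise by 80°.

Call:
apply_moves(increments=[[[0,0,-5,0,-0.001,0,-1],[0,0,-12,0,-0.001,0,-1],[0,0,-19,0,-0.001,0,-1],[0,0,-26,0,-0.001,0,-1],[0,0,-33,0,-0.001,0,-1],[0,0,-40,0,-0.001,0,-1],[0,0,-47,0,-0.001,0,-1],[0,0,-54,0,-0.001,0,-1],[0,0,-61,0,-0.001,0,-1],[0,0,-66,0,-0.001,0,-1]]])

```text
time_s: 5.2
ee_pos: [0.4822, -0.234, 0.0801]
eef_rot: [-3.132, -0.237, -0.004]
contact_force: [2.1, 4.9, 6.6]
gripper_width: 0.0111
finger_force: 32.2
```

Call:
apply_moves(increments=[[[0,0,-5,0,0,0,-1],[0,0,-10,0,0,0,-1],[0,0,-14.3,0,0,0,-1],[0,0,-14.3,0,0,0,-1],[0,0,-14.3,0,0,0,-1],[0,0,-14.3,0,0,0,-0.4],[0,0,-14.3,0,0,0,0],[0,0,-14.3,0,0,0,0],[0,0,-14.3,0,0,0,0],[0,0,-14.3,0,0,-0.02,0]]])

```text
time_s: 6.2
ee_pos: [0.4795, -0.2346, 0.0974]
eef_rot: [-3.078, -0.615, 0.006]
contact_force: [-0.1, 0.2, -0.6]
gripper_width: 0.0429
finger_force: 0.0
```

Call:
apply_moves(increments=[[[0,0,0,0,0,-0.02,0],[0,0,0,0,0,-0.05,0],[0,0,0,0,0,-0.09,0],[0,0,0,0,0,-0.1,0],[0,0,0,0,0,-0.1,0],[0,0,0,0,0,-0.1,0],[0,0,0,0,0,-0.1,0],[0,0,0,0,0,-0.1,0],[0,0,0,0,0,-0.1,0],[0,0,0,0,0,-0.1,0]]])

```text
time_s: 7.2
ee_pos: [0.4809, -0.235, 0.1987]
eef_rot: [-3.08, -0.615, 0.001]
contact_force: [0.2, -0.1, -0.4]
gripper_width: 0.0424
finger_force: 0.0
```

```bash
python3 - <<'E'
from h import *
im,c=snap('wrist','wrist2'); o=r.get_obs()
print(o['time_s'],o['ee_pos'],R.from_rotvec(o['eef_rot']).as_matrix().round(3),o['joints'])
E
```

```text
7.25 [ 0.4809816  -0.23500379  0.19889843] [[ 0.923  0.384 -0.001]
 [ 0.384 -0.923  0.   ]
 [-0.    -0.    -1.   ]] [ 0.42993357  0.41460252 -0.03049211  1.81429851  0.01549704  0.91358493
 -0.7837449 ]
```

View pics/wrist2.png

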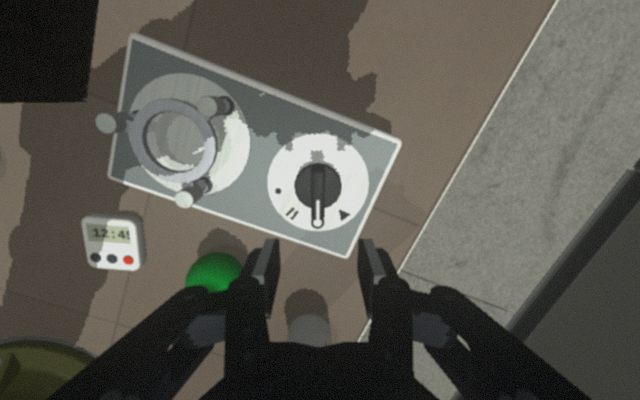

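The nose line now ends on the open-ring mark (317,221), between the bars (292,212) and the triangle (344,214), so it is at touch mode. The steel ring is at about (174,139). Measuring the ring while travelling over the binders to the flask.

```bash
python3 - <<'E'
from h import *
np.set_printoptions(precision=4,suppress=True)
c=np.load('pics/wrist2.npy',allow_pickle=True).item()
for z in (.082,):
  for p in [(174,139.5),(131,140),(217,140),(174,98),(174,181)]: print('ring',onz(c,*p,z))
a,b,d,e=[onz(c,*p,.048) for p in [(131,35),(401,142),(348,257),(109,176)]]
print(a,b,d,e,(a+b+d+e)/4)
print('nose',onz(c,317,224,.0585),'dial',onz(c,318,183,.0495))
E
```

```text
ring [ 0.4792 -0.1063  0.082 ]
ring [ 0.4652 -0.074   0.082 ]
ring [ 0.4925 -0.139   0.082 ]
ring [ 0.5111 -0.0986  0.082 ]
ring [ 0.4444 -0.1148  0.082 ]
[ 0.5404 -0.0387  0.048 ] [ 0.5489 -0.2906  0.048 ] [ 0.4176 -0.2955  0.048 ] [ 0.4095 -0.0427  0.048 ] [ 0.4791 -0.1669  0.048 ]
nose [ 0.4448 -0.2481  0.0585] dial [ 0.482  -0.2336  0.0495]
```

Call:
apply_moves(increments=[[[0,0,-7,0,0,-0.04,0.4],[0,0,-14,0,0,-0.085,0.4],[0,0,-21,0,0,-0.13,0.4],[0,0,-28,0,0,-0.17,0.4],[0,0,-35,0.01,-0.03,-0.19,0.4],[0,0,-42,0.02,-0.07,-0.2,0.4],[0,0,-49,0.034,-0.11,-0.2,0.4],[0,0,-56,0.045,-0.15,-0.2,0.4],[0,0,-63,0.056,-0.19,-0.2,0.4],[0,0,-67.4,0.068,-0.23,-0.2,0.4]]])

```text
time_s: 8.25
ee_pos: [0.4549, 0.0049, 0.3994]
eef_rot: [2.216, 2.226, 0.0]
contact_force: [0.4, 0.6, -0.1]
gripper_width: 0.06
finger_force: 0.0
```

```bash
python3 - <<'E'
from h import *
o=r.get_obs()
print(o['time_s'],o['ee_pos'],R.from_rotvec(o['eef_rot']).as_matrix().round(3),o['joints'])
E
```

```text
8.25 [0.45485908 0.00489863 0.3994189 ] [[-0.004  1.     0.   ]
 [ 1.     0.004 -0.   ]
 [-0.     0.    -1.   ]] [ 0.26264777  0.14862705 -0.39253788  1.63081385  0.0581363   1.37323271
 -0.1330124 ]
```

Call:
apply_moves(increments=[[[0,0,0,0.045,-0.005,0,0.4],[0,0,0,0.09,-0.01,0,0.4],[0,0,0,0.135,-0.015,0,0.4],[0,0,0,0.18,-0.02,0,0.4],[0,0,0,0.22,-0.025,0,0.4],[0,0,0,0.243,-0.025,0.02,0.4],[0,0,0,0.243,-0.025,0.06,0.4],[0,0,0,0.243,-0.025,0.1,0.4],[0,0,0,0.243,-0.025,0.14,0.4],[0,0,0,0.243,-0.025,0.15,0.4]]])

```text
time_s: 9.25
ee_pos: [0.4288, 0.245, 0.2458]
eef_rot: [-2.22, -2.221, 0.01]
contact_force: [0.8, -0.5, -0.3]
gripper_width: 0.0599
finger_force: 0.0
```

```bash
python3 - <<'E'
from h import *
im,c=snap('wrist','wrist3'); o=r.get_obs()
print(o['time_s'],o['ee_pos'],R.from_rotvec(o['eef_rot']).as_matrix().round(3),o['joints'])
E
```

```text
9.3 [0.42918844 0.24532139 0.24640673] [[-0.     1.    -0.005]
 [ 1.     0.    -0.003]
 [-0.003 -0.005 -1.   ]] [-0.17015292  0.34042626 -0.54540656  1.83369566  0.20226481  1.02864647
 -0.79597818]
```

View pics/wrist3.png

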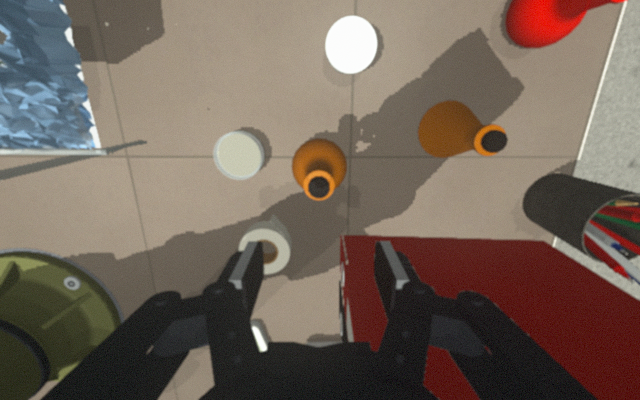

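The wrist view shows the round amber flask with stopper at (318,185) and ball at (320,165). The conical flask is at (490,140)/(450,128), the pot cap at (351,45), and the label roll at (265,252). The white disc at (239,155) isn't part of the job.

```bash
python3 - <<'E'
from h import *
np.set_printoptions(precision=4,suppress=True)
c=np.load('pics/wrist3.npy',allow_pickle=True).item(); im=cv2.imread('pics/wrist3.png')
k=(im.max(2)<75).astype(np.uint8);k[:165]=0;k[205:]=0;k[:,:300]=0;k[:,337:]=0
n,l,s,ce=cv2.connectedComponentsWithStats(k);j=1+s[1:,4].argmax();print(ce[j],s[j])
print('stopper',onz(c,*ce[j],.121)); print('rim', onz(c,319,186,.113))
for p in [(320,165)]: print('ball',onz(c,*p,.04))
print('roll',onz(c,265,252,.026),'disc',onz(c,239,155,.03),'binder',onz(c,342,237,.318),'conical',onz(c,490,140,.111))
print(r.get_obs()['ee_pos'])
E
```

```text
[318.5405 186.7061] [310 177  18  20 296]
stopper [0.4274 0.2505 0.121 ]
rim [0.4277 0.2488 0.113 ]
ball [0.4286 0.2525 0.04  ]
roll [0.355  0.1303 0.026 ] disc [0.3324 0.2622 0.03  ] binder [0.4331 0.2993 0.318 ] conical [0.5783 0.2908 0.111 ]
[0.4292 0.2453 0.2464]
```

Call:
apply_moves(increments=[[[0,0,0,0.002,-0.002,0.02,0.4],[0,0,0,0.002,-0.002,0.045,0.4],[0,0,0,0.002,-0.002,0.07,0.4],[0,0,0,0.002,-0.002,0.095,0.4],[0,0,0,0.002,-0.002,0.115,0.4],[0,0,0,0.002,-0.002,0.135,0.4],[0,0,0,0.002,-0.002,0.15,0.4],[0,0,0,0.002,-0.002,0.156,0.4],[0,0,0,0.002,-0.002,0.156,0.4],[0,0,0,0.002,-0.002,0.156,0.4]]])

```text
time_s: 10.3
ee_pos: [0.4293, 0.249, 0.0944]
eef_rot: [2.221, 2.221, 0.003]
contact_force: [-0.1, 0.3, 0.1]
gripper_width: 0.0597
finger_force: 0.0
```

```bash
python3 - <<'E'
from h import *
o=r.get_obs()
print(o['time_s'],o['ee_pos'],R.from_rotvec(o['eef_rot']).as_matrix().round(3),o['contact_force'])
im,c=snap('wrist','wrist4')
b=im[120:400,180:480,::-1];cv2.imwrite('pics/crop4.png',cv2.resize(b,None,fx=2,fy=2))
E
```

```text
10.3 [0.42931111 0.24897479 0.09442905] [[ 0.     1.     0.002]
 [ 1.    -0.     0.001]
 [ 0.001  0.002 -1.   ]] [-0.0808769   0.27884344  0.10994351]
```

View pics/crop4.png

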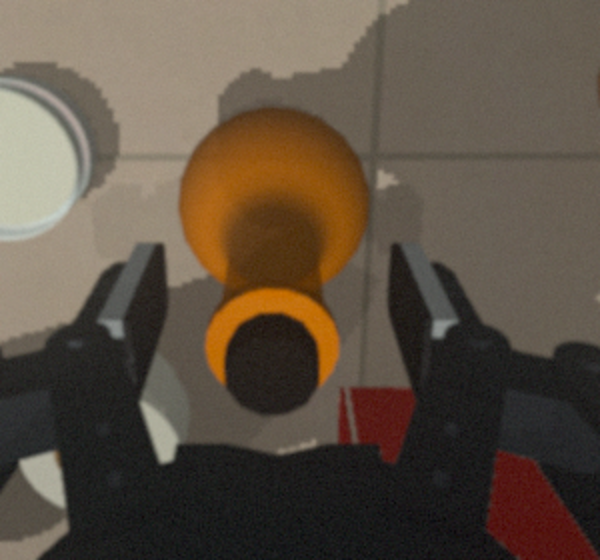

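The neck sits centred between the pads (crop: stopper at (272,365), pads at about 150 and 400). Closing now.

Call:
apply_moves(increments=[[[0,0,0,0,-0.001,0.002,0.1],[0,0,0,0,-0.001,0.002,-0.1],[0,0,0,0,-0.001,0.002,-0.3],[0,0,0,0,-0.001,0.002,-0.4],[0,0,0,0,-0.001,0.002,-0.6],[0,0,0,0,-0.001,0.002,-0.8],[0,0,0,0,-0.001,0.002,-1],[0,0,0,0,-0.001,0.002,-1],[0,0,0,0,-0.001,0.002,-1],[0,0,0,0,-0.001,0.002,-1]]], squeeze=50)

```text
time_s: 11.35
ee_pos: [0.4277, 0.2485, 0.0915]
eef_rot: [2.221, 2.221, 0.001]
contact_force: [0.7, -1.0, 6.1]
gripper_width: 0.0242
finger_force: 48.8
```

```bash
python3 - <<'E'
from h import *
o=r.get_obs()
print(o['time_s'],o['ee_pos'],o['contact_force'],o['gripper_width'],o['finger_force'])
E
```

```text
11.35 [0.42772392 0.2485078  0.09153462] [ 0.67592266 -0.97203823  6.07756731] 0.024202873178759906 48.818848729133606
```

Holding the neck at 24.2 mm. Lifting, then going over the binders.

Call:
apply_moves(increments=[[[0,0,0,0,0,-0.015,-1],[0,0,0,0,0,-0.045,-1],[0,0,0,0,0,-0.085,-1],[0,0,0,0,0,-0.125,-1],[0,0,0,0,0,-0.165,-1],[0,0,0,0,0,-0.205,-1],[0,0,0,0,0,-0.245,-1],[0,0,0,0,0,-0.285,-1],[0,0,0,0,0,-0.325,-1],[0,0,0,0,0,-0.36,-1]]])

```text
time_s: 12.35
ee_pos: [0.427, 0.2483, 0.4529]
eef_rot: [-2.221, -2.222, 0.0]
contact_force: [0.3, 1.2, -1.3]
gripper_width: 0.0236
finger_force: 49.2
```

```bash
python3 - <<'E'
from h import *
o=r.get_obs()
print(o['time_s'],o['ee_pos'],R.from_rotvec(o['eef_rot']).as_matrix().round(3),o['contact_force'],o['gripper_width'],o['joints'])
E
```

```text
12.35 [0.42699188 0.24827094 0.45291552] [[-0.  1. -0.]
 [ 1.  0.  0.]
 [ 0. -0. -1.]] [ 0.30937113  1.16772343 -1.30793135] 0.02364439556857311 [-0.14268323  0.22088557 -0.57827598  1.41789914  0.12006238  1.5380833
 -0.71355163]
```

Call:
apply_moves(increments=[[[0,0,0,-0.02,0.003,0,-1],[0,0,0,-0.06,0.008,0,-1],[0,0,0,-0.1,0.014,0,-1],[0,0,0,-0.14,0.02,0,-1],[0,0,0,-0.18,0.026,0,-1],[0,0,0,-0.22,0.032,0,-1],[0,0,0,-0.26,0.038,0,-1],[0,0,0,-0.3,0.044,0,-1],[0,0,0,-0.335,0.049,0,-1],[0,0,0,-0.355,0.051,0,-1]]])

```text
time_s: 13.35
ee_pos: [0.4781, -0.11, 0.4502]
eef_rot: [-2.225, -2.217, 0.003]
contact_force: [-0.7, 0.1, 0.1]
gripper_width: 0.0241
finger_force: 49.2
```

Call:
apply_moves(increments=[[[0,0,0,0,0,0.015,-1],[0,0,0,0,0,0.045,-1],[0,0,0,0,0,0.08,-1],[0,0,0,0,0,0.115,-1],[0,0,0,0,0,0.15,-1],[0,0,0,0,0,0.18,-1],[0,0,0,0,0,0.205,-1],[0,0,0,0,0,0.22,-1],[0,0,0,0,0,0.22,-1],[0,0,0,0,0,0.22,-1]]])

```text
time_s: 14.35
ee_pos: [0.4784, -0.1065, 0.2313]
eef_rot: [-2.221, -2.221, 0.001]
contact_force: [0.2, -0.5, -0.3]
gripper_width: 0.0239
finger_force: 49.3
```

```bash
python3 - <<'E'
from h import *
o=r.get_obs()
print(o['time_s'],o['ee_pos'],R.from_rotvec(o['eef_rot']).as_matrix().round(3),o['contact_force'],o['gripper_width'])
np.set_printoptions(precision=4,suppress=True)
a,c=snap('scene','scene5');b,d=snap('side','side5');w,e=snap('wrist','wrist5')
for cc in (c,d): print('ring proj',proj(cc,np.array([.478,-.1065,.082])),'foot',proj(cc,o['ee_pos']-[0,0,.0915]))
g=lambda im,x,y,w_,h_,W,H:cv2.resize(im[y:y+h_,x:x+w_,::-1],(W,H),interpolation=cv2.INTER_CUBIC)
x,y=map(int,proj(c,np.array([.478,-.1065,.12])));X,Y=map(int,proj(d,np.array([.478,-.1065,.12])))
print(x-40,y-40,X-40,Y-40)
cv2.imwrite('pics/crop5.png',np.hstack([g(a,x-40,y-40,80,80,400,400),g(b,X-40,Y-40,80,80,400,400)]))
E
```

```text
14.35 [ 0.47836808 -0.10645641  0.23131516] [[-0.     1.    -0.001]
 [ 1.     0.     0.   ]
 [ 0.    -0.001 -1.   ]] [ 0.23399928 -0.54635925 -0.27989276] 0.02388739940323865
ring proj (np.float64(324.4902778681654), np.float64(238.6796987043572)) foot (np.float64(324.5525295466619), np.float64(228.53744537026247))
ring proj (np.float64(375.62704120363435), np.float64(214.22920882725958)) foot (np.float64(376.86006022173586), np.float64(197.13137936778153))
284 192 336 163
```

View pics/crop5.png

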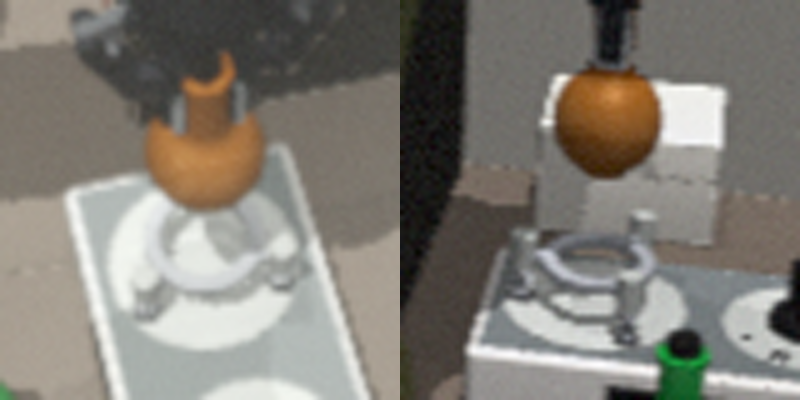

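The flask hangs upright over the ring: scene crop ball (205,155) and ring (208,245); side crop ball (609,122) and ring (597,262). Checking the ball-to-ring offset in both views.

```bash
python3 - <<'E'
from h import *
np.set_printoptions(precision=4,suppress=True)
T=r.get_obs()['ee_pos']
B=[]
for n,rg in (('scene',(315,215,350,240)),('side',(365,170,395,203))):
    c=np.load(f'pics/{n}5.npy',allow_pickle=True).item(); im=cv2.imread(f'pics/{n}5.png'); 
    hsv=cv2.cvtColor(im,cv2.COLOR_BGR2HSV); m=cv2.inRange(hsv,(5,120,50),(22,255,255)); 
    n_,l,s,ce=cv2.connectedComponentsWithStats(m); x,y=map(int,proj(c,T-[0,0,.06])); 
    j=max(range(1,n_),key=lambda i:s[i,4]/(1+np.hypot(*(ce[i]-[x,y]))))
    h=cv2.findContours((l==j).astype(np.uint8),0,1)[0][0][:,0].astype(float)
    p=np.array([q for q in h if q[1]>s[j,1]+s[j,3]*.5]) # lower part
    A=np.linalg.lstsq(np.c_[2*p,np.ones(len(p))],(p**2).sum(1),rcond=None)[0]
    print(n,s[j],'ball fit',A[:2],'rad',np.sqrt(A[2]+A[:2]@A[:2]),'expected',proj(c,T+[0,0,-.0915+.0315]));B.append((c,A[:2]))
print('ball xyz',cross(*B[0],*B[1]))
S=np.load('pics/scene0.npy',allow_pickle=True).item();D=np.load('pics/side0.npy',allow_pickle=True).item()
print('ring xyz',cross(S,(325.7,239),D,(375.5,214.8)),T)
E
```

```text
scene [313 203  23  30 373] ball fit [324.5306 222.4914] rad 9.823316772605299 expected (np.float64(324.7565290525101), np.float64(222.4992071540155))
side [367 176  21  22 350] ball fit [376.9778 187.473 ] rad 9.509250865046738 expected (np.float64(377.6465873702739), np.float64(187.1688049066532))
ball xyz (array([ 0.4787, -0.1051,  0.1709]), np.float64(0.000949569185762726))
ring xyz (array([ 0.4817, -0.106 ,  0.078 ]), np.float64(0.00025334158211847145)) [ 0.479  -0.1066  0.2322]
```

Aligned to within about 2 mm. Lowering to contact, which I expect near TCP z ≈ 0.162.

Call:
apply_moves(increments=[[[0,0,0,0,0,0.015,-1],[0,0,0,0,0,0.03,-1],[0,0,0,0,0,0.045,-1],[0,0,0,0,0,0.055,-1],[0,0,0,0,0,0.06,-1],[0,0,0,0,0,0.064,-1],[0,0,0,0,0,0.068,-1],[0,0,0,0,0,0.072,-1],[0,0,0,0,0,0.072,-1],[0,0,0,0,0,0.072,-1]]])

```text
time_s: 15.5
ee_pos: [0.4785, -0.1067, 0.1597]
eef_rot: [2.221, 2.221, -0.0]
contact_force: [-1.8, -0.0, 4.2]
gripper_width: 0.0238
finger_force: 49.4
```

```bash
python3 - <<'E'
from h import *
o=r.get_obs()
print(o['time_s'],o['ee_pos'],R.from_rotvec(o['eef_rot']).as_matrix().round(3),o['contact_force'],o['ft_torque'],o['gripper_width'])
E
```

```text
15.5 [ 0.47852528 -0.10674713  0.15968171] [[ 0.  1.  0.]
 [ 1. -0. -0.]
 [-0.  0. -1.]] [-1.78387839e+00 -2.40907343e-03  4.24521358e+00] [-0.08637562  0.33799037  0.03669998] 0.02380264183761005
```

In contact (4.2 N). A slight -x side force means I should shift 1 mm in -x. Pressing.

Call:
apply_moves(increments=[[[0,0,0,0,-0.001,0.001,-1],[0,0,0,0,-0.001,0.003,-1],[0,0,0,0,-0.001,0.005,-1],[0,0,0,0,-0.001,0.007,-1],[0,0,0,0,-0.001,0.009,-1],[0,0,0,0,-0.001,0.011,-1],[0,0,0,0,-0.001,0.012,-1],[0,0,0,0,-0.001,0.012,-1],[0,0,0,0,-0.001,0.012,-1],[0,0,0,0,-0.001,0.012,-1]]])

```text
time_s: 16.5
ee_pos: [0.4778, -0.1069, 0.148]
eef_rot: [2.221, 2.22, 0.001]
contact_force: [-2.3, -0.9, 10.4]
gripper_width: 0.0237
finger_force: 50.0
```

```bash
python3 - <<'E'
from h import *
o=r.get_obs()
print(o['time_s'],o['ee_pos'],R.from_rotvec(o['eef_rot']).as_matrix().round(3),o['contact_force'],o['ft_torque'],o['gripper_width'])
E
```

```text
16.5 [ 0.477832   -0.10686158  0.14797526] [[ 0.     1.     0.001]
 [ 1.    -0.    -0.001]
 [-0.001  0.001 -1.   ]] [-2.32842849 -0.9405391  10.37827985] [-0.13242533  0.38218651  0.07161517] 0.023729508486239958
```

Call:
apply_moves(increments=[[[0,0,0,0,-0.001,0.001,-1],[0,0,0,0,-0.001,0.002,-1],[0,0,0,0,-0.001,0.003,-1],[0,0,0,0,-0.001,0.003,-1],[0,0,0,0,-0.001,0.003,-1],[0,0,0,0,-0.001,0.003,-1],[0,0,0,0,-0.001,0.003,-1],[0,0,0,0,-0.001,0.003,-1],[0,0,0,0,-0.001,0.003,-1],[0,0,0,0,-0.001,0.003,-1]]])

```text
time_s: 17.5
ee_pos: [0.4774, -0.107, 0.1453]
eef_rot: [2.22, 2.219, 0.002]
contact_force: [-1.3, -1.4, 10.0]
gripper_width: 0.024
finger_force: 50.2
```

Call:
apply_moves(increments=[[[0,0,0,0,0,0.001,-1],[0,0,0,0,0,0.002,-1],[0,0,0,0,0,0.002,-1],[0,0,0,0,0,0.002,-1],[0,0,0,0,0,0.002,-1],[0,0,0,0,0,0.002,-1],[0,0,0,0,0,0.002,-1],[0,0,0,0,0,0.002,-1],[0,0,0,0,0,0.002,-1],[0,0,0,0,0,0.002,-1]]])

```text
time_s: 18.5
ee_pos: [0.4774, -0.107, 0.1433]
eef_rot: [2.22, 2.219, 0.002]
contact_force: [-2.1, -1.8, 10.6]
gripper_width: 0.0241
finger_force: 50.1
```

Call:
apply_moves(increments=[[[0,0,0,0,0,0.001,-1],[0,0,0,0,0,0.001,-1],[0,0,0,0,0,0.001,-1],[0,0,0,0,0,0.001,-1],[0,0,0,0,0,0.001,-1],[0,0,0,0,0,0.001,-1],[0,0,0,0,0,0.001,-1],[0,0,0,0,0,0.001,-1],[0,0,0,0,0,0.001,-1],[0,0,0,0,0,0.001,-1]]])

```text
time_s: 19.5
ee_pos: [0.4774, -0.107, 0.1424]
eef_rot: [2.22, 2.219, 0.002]
contact_force: [-1.5, -1.3, 11.2]
gripper_width: 0.0239
finger_force: 50.2
```

```bash
python3 - <<'E'
from h import *
F=[];Z=[]
for i in range(8):
    b=camera('side'); o=r.get_obs(); F.append(o['contact_force']);Z.append(o['ee_pos'])
print(o['time_s'],np.mean(F,0),np.std(F,0),np.mean(Z,0))
a,c=snap('scene','scene6');b,d=snap('side','side6')
g=lambda im,x,y:cv2.resize(im[y:y+80,x:x+80,::-1],(400,400),interpolation=cv2.INTER_CUBIC)
cv2.imwrite('pics/crop6.png',np.hstack([g(a,284,192),g(b,336,163)]))
E
```

```text
19.9 [-1.64812423 -1.24999273 11.88740235] [0.52572275 0.37126019 0.6598794 ] [ 0.47740639 -0.10695609  0.14237445]
```

View pics/crop6.png

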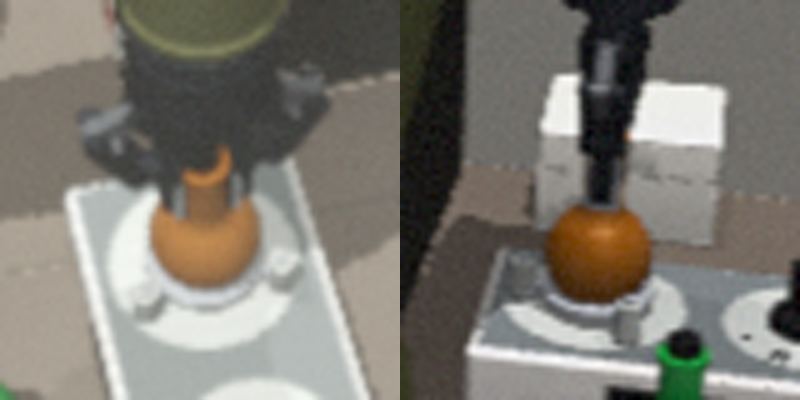

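The flask is seated upright in the ring, which is pushed well down between the barrels. I'll probe for the lower stop 1 mm at a time.

Call:
apply_moves(increments=[[[0,0,0,0,0,0.001,-1],[0,0,0,0,0,0.001,-1],[0,0,0,0,0,0.001,-1],[0,0,0,0,0,0.001,-1],[0,0,0,0,0,0.001,-1],[0,0,0,0,0,0.001,-1],[0,0,0,0,0,0.001,-1],[0,0,0,0,0,0.001,-1],[0,0,0,0,0,0.001,-1],[0,0,0,0,0,0.001,-1]]])

```text
time_s: 21.0
ee_pos: [0.4774, -0.107, 0.1415]
eef_rot: [2.22, 2.219, 0.002]
contact_force: [-2.1, -1.5, 13.5]
gripper_width: 0.0243
finger_force: 50.8
```

```bash
python3 - <<'E'
from h import *
F=[];Z=[]
for i in range(8):
    b=camera('side'); o=r.get_obs(); F.append(o['contact_force']);Z.append(o['ee_pos'])
print(o['time_s'],np.mean(F,0),np.mean(Z,0))
E
```

```text
21.4 [-2.08797978 -1.28737444 12.74419514] [ 0.47740783 -0.10698854  0.14147532]
```

Call:
apply_moves(increments=[[[0,0,0,0,0,0.0015,-1],[0,0,0,0,0,0.0015,-1],[0,0,0,0,0,0.0015,-1],[0,0,0,0,0,0.0015,-1],[0,0,0,0,0,0.0015,-1],[0,0,0,0,0,0.0015,-1],[0,0,0,0,0,0.0015,-1],[0,0,0,0,0,0.0015,-1],[0,0,0,0,0,0.0015,-1],[0,0,0,0,0,0.0015,-1]]])

```text
time_s: 22.4
ee_pos: [0.4775, -0.1071, 0.1411]
eef_rot: [2.219, 2.218, 0.002]
contact_force: [-5.5, -0.9, 25.9]
gripper_width: 0.0238
finger_force: 52.0
```

```bash
python3 - <<'E'
from h import *
F=[];Z=[]
for i in range(8):
    b=camera('side'); o=r.get_obs(); F.append(o['contact_force']);Z.append(o['ee_pos'])
print(o['time_s'],np.mean(F,0),np.mean(Z,0))
E
```

```text
22.8 [-5.14330565 -1.16471003 25.90252375] [ 0.47750969 -0.10708209  0.14107281]
```

Lower stop found at z ≈ 0.1412 (25.9 N). Backing off 2 mm to sit about 1 mm above it.

Call:
apply_moves(increments=[[[0,0,0,0,0,-0.001,-1],[0,0,0,0,0,-0.002,-1],[0,0,0,0,0,-0.002,-1],[0,0,0,0,0,-0.002,-1],[0,0,0,0,0,-0.002,-1],[0,0,0,0,0,-0.002,-1],[0,0,0,0,0,-0.002,-1],[0,0,0,0,0,-0.002,-1],[0,0,0,0,0,-0.002,-1],[0,0,0,0,0,-0.002,-1]]])

```text
time_s: 23.8
ee_pos: [0.4774, -0.107, 0.1419]
eef_rot: [2.22, 2.219, 0.002]
contact_force: [-2.3, -1.5, 12.2]
gripper_width: 0.0241
finger_force: 50.5
```

```bash
python3 - <<'E'
from h import *
F=[];Z=[]
for i in range(8):
    b=camera('side'); o=r.get_obs(); F.append(o['contact_force']);Z.append(o['ee_pos'])
f=np.mean(F,0);z=np.mean(Z,0)
print(o['time_s'],f,z,o['gripper_width'],o['finger_force'])
if 10<f[2]<14 and .1412<z[2]<.143: print(order.sign_off())
E
```

```text
24.2 [-1.87615956 -0.95493522 11.78829745] [ 0.47740918 -0.10698521  0.14188969] 0.023823810456780337 50.49192488193512
the job is handed in; nothing more can be done
None
```

The job is handed in at 24 s of the 61 s: the knob is at the open-ring mark, and the flask is upright in the ring and still held pressed down, about 0.7 mm above the springs' lower stop at 12 N.

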